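# Press home three glued brush handles in order

### The job

The glue on three writing-brush handles standing in their wooden seating blocks must be closed up in the order it was brushed on: with shut fingertips press down lightly on top of the red cap, then the blue cap, then the white cap, each until the handle is fully home with its brass collar on the block's rubber ring, and finish clear of everything. Nothing is gripped, lifted or pulled up; do not touch the black-capped handle, and leave everything else on the bench where it is.

Things in the scene. Friction and masses are not known exactly. Their poses are not given: they have to be found in the camera images.
- jig_red: Seating block of the red-capped handle (first): pale wooden block 64 x 64 mm, fixed to the slab, its top face with a black rubber ring on it 50 mm above its underside. Origin: centre of its underside, on the granite slab's top; z up. The handle slides straight down in its middle.
- red_top (a point): Centre of the flat top of the red cap (cap 26 mm across, 16 mm tall) on the upright 12 mm bamboo handle; 126 mm above the block's underside when red is 0, 106 mm when home. Moves down with the handle. The cap is a sprung cushion: once the handle is home it gives 1.5 N per mm beyond about 4 N, over up to 10 mm, and springs back when let go.
- red (a joint): How far the red-capped handle has been pushed down (m): starts between 0 and 0.006, fully home at the stop 0.020. It slides stiffly at about 3 N (a little more when pushed fast), stays where it is left, and meets a firm stop at home, where the 24 mm brass collar on the handle rests on the rubber ring; the gap between them is the way still to go.
- jig_blue: Seating block of the blue-capped handle (second): pale wooden block 64 x 64 mm, fixed to the slab, its top face with a black rubber ring on it 50 mm above its underside. Origin: centre of its underside, on the granite slab's top; z up. The handle slides straight down in its middle.
- blue_top (a point): Centre of the flat top of the blue cap (cap 26 mm across, 16 mm tall) on the upright 12 mm bamboo handle; 118 mm above the block's underside when blue is 0, 98 mm when home. Moves down with the handle. The cap is a sprung cushion: once the handle is home it gives 1.5 N per mm beyond about 4 N, over up to 10 mm, and springs back when let go.
- blue (a joint): How far the blue-capped handle has been pushed down (m): starts between 0 and 0.006, fully home at the stop 0.020. It slides stiffly at about 3 N (a little more when pushed fast), stays where it is left, and meets a firm stop at home, where the 24 mm brass collar on the handle rests on the rubber ring; the gap between them is the way still to go.
- jig_white: Seating block of the white-capped handle (third): pale wooden block 64 x 64 mm, fixed to the slab, its top face with a black rubber ring on it 50 mm above its underside. Origin: centre of its underside, on the granite slab's top; z up. The handle slides straight down in its middle.
- white_top (a point): Centre of the flat top of the white cap (cap 26 mm across, 16 mm tall) on the upright 12 mm bamboo handle; 134 mm above the block's underside when white is 0, 114 mm when home. Moves down with the handle. The cap is a sprung cushion: once the handle is home it gives 1.5 N per mm beyond about 4 N, over up to 10 mm, and springs back when let go.
- white (a joint): How far the white-capped handle has been pushed down (m): starts between 0 and 0.006, fully home at the stop 0.020. It slides stiffly at about 3 N (a little more when pushed fast), stays where it is left, and meets a firm stop at home, where the 24 mm brass collar on the handle rests on the rubber ring; the gap between them is the way still to go.
- jig_black: Seating block of the black-capped handle (left alone): pale wooden block 64 x 64 mm, fixed to the slab, its top face with a black rubber ring on it 50 mm above its underside. Origin: centre of its underside, on the granite slab's top; z up. The handle slides straight down in its middle.
- black_top (a point): Centre of the flat top of the black cap (cap 26 mm across, 16 mm tall) on the upright 12 mm bamboo handle; 122 mm above the block's underside when black is 0, 102 mm when home. Moves down with the handle. The cap is a sprung cushion: once the handle is home it gives 1.5 N per mm beyond about 4 N, over up to 10 mm, and springs back when let go.
- black (a joint): How far the black-capped handle has been pushed down (m): starts between 0 and 0.006, fully home at the stop 0.020. It slides stiffly at about 3 N (a little more when pushed fast), stays where it is left, and meets a firm stop at home, where the 24 mm brass collar on the handle rests on the rubber ring; the gap between them is the way still to go.
- pot_left: White and blue china pot, 88 mm across and 95 mm tall, holding brushes that reach 155 mm, beside the slab at the robot's left. Origin: on its underside. Bystander, loose, not to be disturbed.
- pot_right: White and blue china pot like the other, at the robot's right. Origin: on its underside. Bystander, loose, not to be disturbed.
- bowl: Blue china bowl 124 mm across, 45 mm tall, at the left beside the slab. Origin: on its underside. Bystander, loose, not to be disturbed.
- phone: Black phone 75 x 155 x 9 mm lying at the right beside the slab. Origin: on its underside. Bystander, loose, not to be disturbed.
- mallet: Wooden mallet lying on the table beyond the slab. Origin: on its underside. Bystander, loose, not to be disturbed.
- brush: Finished brush lying on the slab among the blocks, 170 mm long, 12 mm thick. Origin: on its underside. Bystander, loose, not to be disturbed.
- ruler: Brass ruler 200 x 25 x 5 mm lying on the slab among the blocks. Origin: on its underside. Bystander, loose, not to be disturbed.
- slab: Fixed granite slab 280 x 800 x 30 mm on the table, its top 30 mm above the table; origin: centre of its underside.

How it is judged:
By the outcome, as a careful person would: the job done as asked, in the order asked, and still so for the second after the job is handed in, with the robot touching nothing.
It also fails if it takes over 54 s, if anything falls off the work surface, if the arm or the gripper's body presses on something with over 40 N, if the wrist force passes 120 N, or if a joint passes its speed limit or range.

### The arm

A 6-joint arm with a two-finger parallel gripper is mounted at the origin on the work surface. World frame = base frame: x ahead of the robot, y to its left, z up, the work surface at z = 0. Lengths are in m, angles in rad, forces in N, time in s.
With the tool pointing down it reaches from about 0.275 to 0.75 m from the base axis. Payload 10.2 kg.
Tool frame: the origin (TCP) lies at the very end of the fingers, on their centre line; the grasp point (between the pads) lies 19 mm behind it (robot.pinch_z is the distance from the TCP to the grasp point, in m); z points along the fingers, y is the line along which they close (so a half turn about z gives the same grasp; the last joint's range is limited). The gripper opens to 88 mm and grips with 3 to 60 N. Pads are 18 mm wide; open, the fingers measure 123 mm over their backs; the gripper's body (75 mm by 187 mm) begins 45 mm behind the grasp point.
Start: joints at [-1.497, 0.313, 1.498, -0, 1.331, -0.223], TCP at [0.154, -0.502, 0.239] pointing down, gripper open.
Joint ranges: [-2.94, 2.94], [-0.97, 2.17], [0.19, 2.56], [-1.23, 4.37], [0.02, 3.11], [-2.88, 2.88]. Speed limits (rad/s): [2.39, 2.39, 3.01, 3.14, 3.14, 3.14].

### API

Orientations are given as a rotation vector (axis times angle).
In Python, from workcell import robot, eyes, finder gives the robot as it stands.
- The arm moves only by the tool drive_tool, never from a script. Its argument "rows" is a list of rows, each a list of 3 entries, a list of its own where there are three numbers: the shift along the tool's x, y, z in m, then the turn, a rotation vector about the tool's x, y, z in degrees, then the gripper command: -1 is shut, 1 is fully open, values between are in proportion. A call has 1 to 10 rows; each row is the pose to reach, as a shift and turn from the pose commanded when the call began, along the tool's axes at that moment; what a row does not reach only later rows make up. A row lasts 1/10 s, in which the tool goes at most 50 mm and 8.59 degrees, less where a joint would pass 70% of its speed; a pose out of reach is approached as far as the arm can. A call with a gripper value outside its range is refused whole. The fingers move at their own pace and stop on an object; "newtons" is the grip in N (left out, the last holds). Time passes only in rows, so rows that repeat a pose let the fingers close. It gives the time, the measured TCP pose, the force, the opening and the grip force at its end, in the units of the state.
- robot.get_obs(): the state, without advancing time (a new reading comes with each control period).
- eyes.read_camera(name): name is "side" or "top"; returns the picture (384x512x3 uint8, red, green, blue); there is no depth.
- eyes.calibration(name): a dict with "vertical_fov" (degrees; the focal length in pixels is half the picture's height over the tangent of half this angle, whatever the lens; pixels are square), "cx", "cy" (the principal point, pixels), "extrinsics" (4x4, takes a point from camera to world coordinates). Camera axes: x right, y up, looking along -z (the intrinsics and any distortion apply to the point x, -y, -z); pixel columns grow to the right and rows downward; lengths in m; the calibration is good to about 2 mm. A picture is of the moment at which its call begins. calibration takes no time and is no camera call.
- robot.hand_in(): hands the job in; it is judged then, once.
Trained networks look in the newest picture that a camera, given by its name, has taken for a name from the list of things; names that differ only in an ending like _2 or _b are one class to them, and where a whole thing is asked for, a point or a joint stands for the part that bears it (a point fixed in the world has none). Each returns a list of dicts, best first, with "confidence" (0 to 1); they miss things now and then, are a little off and sometimes report something else, mostly with a low value. They report only what shows in the picture. A call takes as long as a camera call.
- finder.find_in(label, camera): "box" ([left, top, width, height] in pixels, round what is visible of it).
The state is a dict: "t": time; "q": joint angles; "qd": joint speeds; "joint_efforts": joint torques, N m; "eef_pos": TCP position; "tool_rot": TCP orientation; "force": force on the tool from outside, world axes, zero at the start; "moment": the same for the moment, N m; "opening": finger opening in m; "finger_force": force on a finger pad.
Only numpy, scipy, OpenCV 4.12 (cv2) and the standard library are available. Lean on these libraries where they do the work, as an engineer would, in place of code of your own. Each camera call takes 0.05 s, during which the arm holds its last target. There are 200 camera calls.

## Working session

There is one attempt and no reset: what is moved stays moved. The work goes in short steps, Python scripts to look and compute and a tool call to move; the robot and the scene stay as the last step left them, time stands still between calls to the robot, and variables do not carry over. Pictures are saved under pics/ and viewed, at most 10 in all, crops included, and the job is handed in when it is done.

Besides the shell and the picture viewer there is one more tool, called after ">>>" as name(argument=value, ...) on one line, values as JSON. drive_tool: Moves the arm, as the interface text tells. Its arguments: {"type":"object","properties":{"rows":{"type":"array","items":{"type":"array"}},"newtons":{"type":"number"}},"required":["rows"]}

```bash
mkdir -p pics; ls
python3 - <<'E'
from workcell import robot, eyes, finder
import cv2, numpy as np
print(robot.get_obs())
for c in ("side","top"):
    im=eyes.read_camera(c); cv2.imwrite(f"pics/{c}0.png",cv2.cvtColor(im,cv2.COLOR_RGB2BGR))
    k=eyes.calibration(c); print(c,{a:(np.round(b,4).tolist() if not isinstance(b,str) else b) for a,b in k.items()})
    for n in ("red_top","blue_top","white_top","black_top"):
        print(n,[(np.round(d["box"],1).tolist(),round(d["confidence"],2)) for d in finder.find_in(n,c)[:3]])
E
```

```text
pics
{'t': 0.0, 'q': array([-1.49740188e+00,  3.13433044e-01,  1.49839473e+00, -5.28232217e-05,
        1.33097971e+00, -2.23418420e-01]), 'qd': array([ 7.75067724e-05, -1.39761874e-04, -1.58252724e-03,  1.12661645e-03,
        2.06892446e-03,  9.19185811e-04]), 'joint_efforts': array([-4.57656859e-05, -4.02214229e+01, -2.52270555e+01,  6.94230851e-02,
        3.52834992e-02, -1.18105941e-04]), 'eef_pos': array([ 0.15349813, -0.50181815,  0.23818568]), 'tool_rot': array([-3.10585532e+00, -4.64362870e-01, -6.26221011e-05]), 'force': array([-0.33910466, -0.83582367, -0.47408476]), 'moment': array([ 0.0331493 ,  0.0237972 , -0.02645297]), 'finger_force': 0.0, 'opening': 0.08792851122407232}
side {'vertical_fov': 43.4134, 'cx': 256.4383, 'cy': 186.9699, 'extrinsics': [[-0.8221, 0.2897, -0.4901, -0.3479], [-0.5693, -0.4174, 0.7083, 1.3106], [0.0006, 0.8613, 0.5081, 1.0688], [0.0, 0.0, 0.0, 1.0]]}
red_top [([173.0, 161.7, 137.3, 123.7], 0.69), ([197.7, 219.1, 4.7, 8.2], 0.62), ([273.7, 180.7, 37.6, 17.1], 0.19)]
blue_top [([348.9, 166.3, 16.3, 18.1], 0.31)]
white_top [([249.1, 191.4, 4.9, 8.1], 0.63)]
black_top [([275.6, 180.3, 33.1, 17.4], 0.53), ([303.2, 155.1, 18.1, 28.5], 0.21)]
top {'vertical_fov': 49.3406, 'cx': 252.0282, 'cy': 192.1604, 'extrinsics': [[0.022, 0.9976, -0.0659, 0.469], [-0.9997, 0.0217, -0.0064, 0.0078], [-0.005, 0.066, 0.9978, 1.3586], [0.0, 0.0, 0.0, 1.0]]}
red_top []
blue_top []
white_top [([404.0, 165.9, 35.2, 37.3], 0.61), ([220.7, 204.5, 5.3, 9.4], 0.6), ([280.0, 184.2, 10.6, 10.3], 0.55)]
black_top [([278.6, 181.7, 11.6, 7.5], 0.65)]
```

Run:
```python
import cv2
a=cv2.imread("pics/side0.png");cv2.imwrite("pics/side0b.png",cv2.resize(a[90:330,100:420],(800,600),interpolation=cv2.INTER_CUBIC))
a=cv2.imread("pics/top0.png");cv2.imwrite("pics/top0b.png",cv2.resize(a,(800,600),interpolation=cv2.INTER_CUBIC))
```

```text
(no output)
```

View pics/side0b.png

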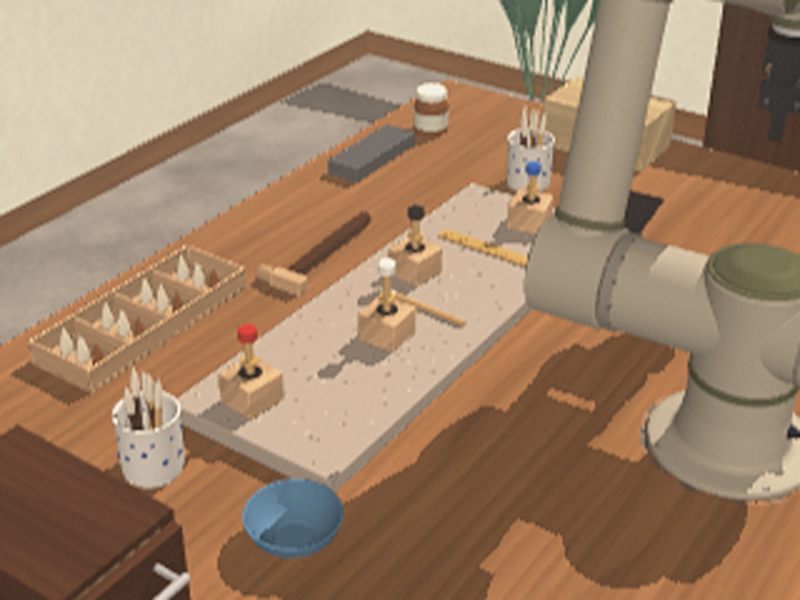

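View pics/top0b.png

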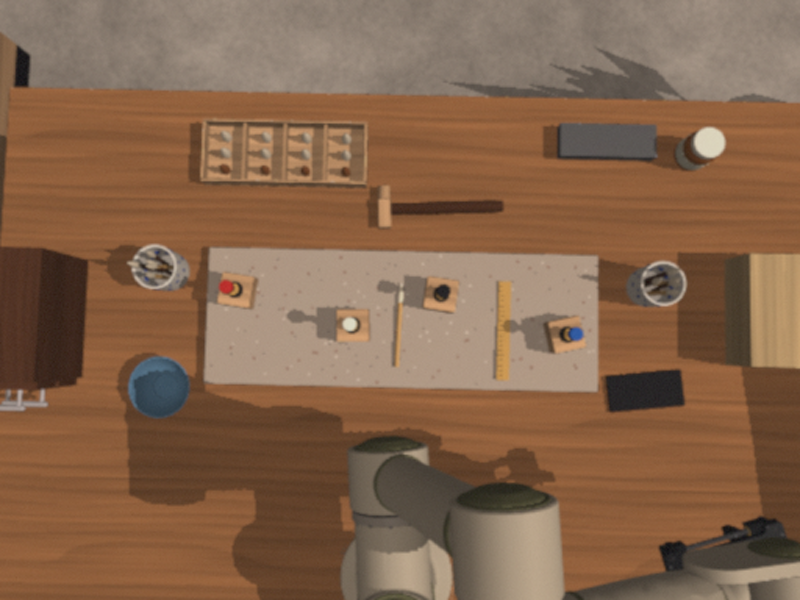

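The side view shows red, white and blue at crop (248,334), (387,268) and (533,169). The top view shows them at (227,287), (350,324) and (575,334), with black at (441,293). I'll triangulate the caps next.

```bash
cat > h.py <<'E'
import numpy as np, cv2
from workcell import robot, eyes, finder
from scipy.spatial.transform import Rotation as R
def ray(c,u,v):
    k=eyes.calibration(c); f=192/np.tan(np.radians(k["vertical_fov"])/2); E=np.array(k["extrinsics"])
    return E[:3,3], E[:3,:3]@np.array([(u-k["cx"])/f,-(v-k["cy"])/f,-1])
def onz(c,u,v,z):
    o,d=ray(c,u,v); return o+d*(z-o[2])/d[2]
def proj(c,p):
    k=eyes.calibration(c); f=192/np.tan(np.radians(k["vertical_fov"])/2); E=np.array(k["extrinsics"])
    q=E[:3,:3].T@(np.array(p)-E[:3,3]); return np.array([k["cx"]-f*q[0]/q[2], k["cy"]+f*q[1]/q[2]])
def tri(rs):
    A=0;b=0
    for o,d in rs:
        d=d/np.linalg.norm(d); P=np.eye(3)-np.outer(d,d); A=A+P; b=b+P@o
    p=np.linalg.solve(A,b); return p
def blob(im,uv,col,r=9):
    u,v=map(int,np.round(uv)); s=im[v-r:v+r+1,u-r:u+r+1].astype(int); Rr,G,B=s[...,0],s[...,1],s[...,2]
    m={"red":(Rr>110)&(G<80)&(B<80),"blue":(B>Rr+40)&(B>90),"white":(s.min(2)>150)&(Rr-B<45),"black":s.max(2)<62}[col]
    n,l,st,ce=cv2.connectedComponentsWithStats(m.astype(np.uint8))
    if n<2: return None
    j=1+st[1:,4].argmax(); return ce[j]+[u-r,v-r], st[j]
E
python3 - <<'E'
from h import *
S=cv2.imread("pics/side0.png")[...,::-1];T=cv2.imread("pics/top0.png")[...,::-1]
g=lambda x,y:(100+x*.4,90+y*.4)
for n,s,t,h in (("red",(248,334),(227,287),126),("white",(387,268),(350,324),134),("blue",(533,169),(575,334),118),("black",(415,213),(441,293),122)):
    a=blob(S,g(*s),n); b=blob(T,(t[0]*.64,t[1]*.64),n)
    p=tri([ray("side",*a[0]),ray("top",*b[0])])
    z0=.03+h/1000-.008
    print(n,a[0].round(1),a[1],b[0].round(1),b[1],"tri",p.round(4),"top@z",onz("top",*b[0],z0-.003+.006).round(4),"side@z",onz("side",*a[0],z0-.003).round(4),"z range",z0-.006,z0, "reproj",(proj("side",p)-a[0]).round(1),(proj("top",p)-b[0]).round(1))
# slab corners from top picture (scaled px) as lens check
for c in ((208,248),(598,256),(598,391),(205,382)): print("slab",onz("top",c[0]*.64,c[1]*.64,.03).round(4))
E
```

```text
red [198.5 223.2] [ 5  5  8  7 48] [144.4 183.2] [ 4  4 10  9 62] tri [0.5678 0.3296 0.1448] top@z [0.568  0.3285 0.151 ] side@z [0.5666 0.3295 0.145 ] z range 0.142 0.148 reproj [-0.3 -0. ] [0.2 0.3]
white [254.2 196. ] [ 5  5  7  7 41] [223.4 207. ] [ 5  5  8  9 55] tri [0.5032 0.0964 0.1561] top@z [0.5039 0.0966 0.159 ] side@z [0.5054 0.0919 0.153 ] z range 0.15 0.156 reproj [-0.2 -0. ] [0.2 0.2]
blue [312.9 156.9] [ 7  6  5  5 24] [368.2 213.3] [ 5  5  9  8 55] tri [ 0.494  -0.3239  0.1411] top@z [ 0.4951 -0.3227  0.143 ] side@z [ 0.4968 -0.332   0.137 ] z range 0.13399999999999998 0.13999999999999999 reproj [-0.3  0. ] [0.2 0.4]
black [264. 173.] [7 7 1 1 1] [282.6 186.2] [ 5  4  9  8 51] tri [ 0.5695 -0.0711  0.1542] top@z [ 0.5682 -0.0728  0.147 ] side@z [ 0.5847 -0.0899  0.141 ] z range 0.13799999999999998 0.144 reproj [0.6 0. ] [-0.4 -0.7]
slab [0.6559 0.4    0.03  ]
slab [ 0.6565 -0.3991  0.03  ]
slab [ 0.3823 -0.3995  0.03  ]
slab [0.3826 0.3949 0.03  ]
```

>>> drive_tool(rows=[[[0.02, -0.021, 0], [0, 0, 0], -1], [[0.05, -0.053, 0], [0, 0, 0], -1], [[0.08, -0.084, 0], [0, 0, 0], -1], [[0.11, -0.116, 0], [0, 0, 0], -1], [[0.14, -0.147, 0], [0, 0, 0], -1], [[0.17, -0.179, 0], [0, 0, 0], -1], [[0.2, -0.211, 0], [0, 0, 0], -1], [[0.23, -0.242, 0], [0, 0, 0], -1], [[0.26, -0.274, 0], [0, 0, 0], -1], [[0.29, -0.305, 0], [0, 0, 0], -1]], newtons=10)

```text
t: 1.5
eef_pos: [0.3421, -0.1239, 0.239]
tool_rot: [3.107, 0.464, 0.001]
force: [0.4, -0.7, -0.2]
opening: 0.0104
finger_force: 0.0
```

>>> drive_tool(rows=[[[0.03, -0.032, 0], [0, 0, 0], -1], [[0.065, -0.068, 0], [0, 0, 0], -1], [[0.1, -0.105, 0], [0, 0, 0], -1], [[0.135, -0.142, 0], [0, 0, 0], -1], [[0.17, -0.179, 0], [0, 0, 0], -1], [[0.205, -0.216, 0], [0, 0, 0], -1], [[0.24, -0.253, 0], [0, 0, 0], -1], [[0.275, -0.289, 0], [0, 0, 0], -1], [[0.3, -0.316, 0], [0, 0, 0], -1], [[0.32, -0.337, 0], [0, 0, 0], -1]])

```text
t: 2.5
eef_pos: [0.5495, 0.2928, 0.2382]
tool_rot: [-3.107, -0.467, 0.001]
force: [0.7, -0.0, 0.4]
opening: 0.0003
finger_force: 0.0
```

```bash
cat >> h.py <<'E'
def togo(p):
    o=robot.get_obs(); M=R.from_rotvec(o["tool_rot"]).as_matrix()
    print("t",round(o["t"],2),"pos",o["eef_pos"].round(4),"F",o["force"].round(2),"open",round(o["opening"],4),"q",o["q"].round(2),"tool shift",(M.T@(np.array(p)-o["eef_pos"])).round(4)); print(M.round(3).tolist())
E
python3 -c "
from h import *
togo([.568,.329,.17])"
```

```text
t 2.5 pos [0.5495 0.2928 0.2382] F [ 0.67 -0.04  0.43] open 0.0003 q [0.3  0.53 1.17 0.   1.43 1.57] tool shift [ 0.0283 -0.0291  0.0682]
[[0.956, 0.294, -0.0], [0.294, -0.956, 0.0], [-0.0, -0.0, -1.0]]
```

>>> drive_tool(rows=[[[0.0283, -0.0291, 0.02], [0, 0, 0], -1], [[0.0283, -0.0291, 0.05], [0, 0, 0], -1], [[0.0283, -0.0291, 0.068], [0, 0, 0], -1], [[0.0283, -0.0291, 0.068], [0, 0, 0], -1], [[0.0283, -0.0291, 0.068], [0, 0, 0], -1]])

```text
t: 3.0
eef_pos: [0.5679, 0.3264, 0.1715]
tool_rot: [-3.107, -0.464, -0.001]
force: [-0.2, -0.0, 0.0]
opening: 0.0005
finger_force: 0.0
```

Run:
```python
from h import *
togo([.568,.329,.17])
a=eyes.read_camera("side");b=eyes.read_camera("top")
x=cv2.resize(a[180:270,150:250],(400,360),interpolation=cv2.INTER_CUBIC);y=cv2.resize(b[140:230,94:194],(400,360),interpolation=cv2.INTER_CUBIC)
cv2.imwrite("pics/r1.png",np.hstack([x,y])[...,::-1])
```

```text
t 3.0 pos [0.5679 0.3264 0.1715] F [-0.25 -0.01  0.05] open 0.0005 q [0.34 0.65 1.15 0.   1.34 1.62] tool shift [ 0.0009 -0.0025  0.0015]
[[0.956, 0.292, 0.001], [0.292, -0.956, 0.0], [0.001, -0.0, -1.0]]
```

View pics/r1.png

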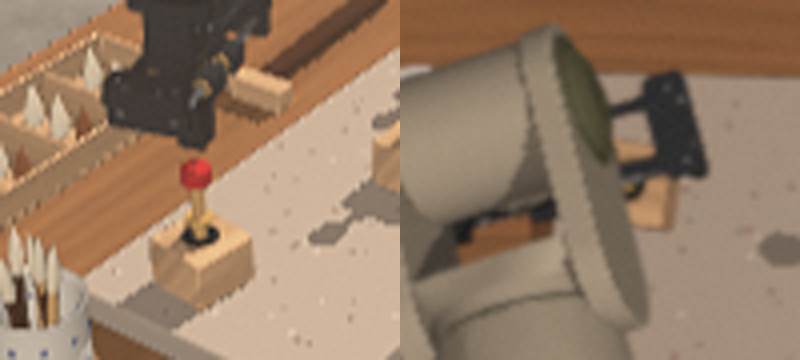

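>>> drive_tool(rows=[[[0.0005, -0.0015, 0.005], [0, 0, 0], -1], [[0.0005, -0.0015, 0.01], [0, 0, 0], -1], [[0.0005, -0.0015, 0.013], [0, 0, 0], -1], [[0.0005, -0.0015, 0.015], [0, 0, 0], -1], [[0.0005, -0.0015, 0.017], [0, 0, 0], -1], [[0.0005, -0.0015, 0.019], [0, 0, 0], -1], [[0.0005, -0.0015, 0.021], [0, 0, 0], -1], [[0.0005, -0.0015, 0.023], [0, 0, 0], -1], [[0.0005, -0.0015, 0.025], [0, 0, 0], -1], [[0.0005, -0.0015, 0.027], [0, 0, 0], -1]])

```text
t: 4.1
eef_pos: [0.5678, 0.328, 0.1438]
tool_rot: [-3.107, -0.465, -0.001]
force: [0.1, -0.2, 3.1]
opening: 0.0004
finger_force: 1.3
```

>>> drive_tool(rows=[[[0, 0, 0.002], [0, 0, 0], -1], [[0, 0, 0.004], [0, 0, 0], -1], [[0, 0, 0.006], [0, 0, 0], -1], [[0, 0, 0.007], [0, 0, 0], -1], [[0, 0, 0.008], [0, 0, 0], -1], [[0, 0, 0.009], [0, 0, 0], -1], [[0, 0, 0.009], [0, 0, 0], -1]])

```text
t: 4.8
eef_pos: [0.5678, 0.328, 0.1351]
tool_rot: [-3.107, -0.464, -0.001]
force: [-1.7, -0.7, 5.2]
opening: 0.0001
finger_force: 2.8
```

>>> drive_tool(rows=[[[0, 0, 0.001], [0, 0, 0], -1], [[0, 0, 0.002], [0, 0, 0], -1], [[0, 0, 0.002], [0, 0, 0], -1], [[0, 0, 0.002], [0, 0, 0], -1], [[0, 0, 0.002], [0, 0, 0], -1]])

```text
t: 5.3
eef_pos: [0.5679, 0.328, 0.1336]
tool_rot: [-3.107, -0.465, -0.002]
force: [-1.9, -1.2, 7.5]
opening: 0.0005
finger_force: 3.9
```

>>> drive_tool(rows=[[[0, 0, -0.003], [0, 0, 0], -1], [[0, 0, -0.012], [0, 0, 0], -1], [[0, 0, -0.03], [0, 0, 0], -1], [[0, 0, -0.055], [0, 0, 0], -1], [[0, 0, -0.075], [0, 0, 0], -1], [[-0.008, 0.018, -0.08], [0, 0, 0], -1], [[-0.024, 0.055, -0.08], [0, 0, 0], -1], [[-0.04, 0.093, -0.08], [0, 0, 0], -1], [[-0.056, 0.13, -0.08], [0, 0, 0], -1], [[-0.073, 0.168, -0.08], [0, 0, 0], -1]])

```text
t: 6.3
eef_pos: [0.5465, 0.1446, 0.2127]
tool_rot: [-3.107, -0.465, 0.0]
force: [1.4, -0.1, -0.4]
opening: 0.0004
finger_force: 0.0
```

>>> drive_tool(rows=[[[-0.017, 0.039, 0], [0, 0, 0], -1], [[-0.035, 0.081, 0], [0, 0, 0], -1], [[-0.053, 0.123, 0], [0, 0, 0], -1], [[-0.071, 0.165, 0], [0, 0, 0], -1], [[-0.09, 0.208, 0], [0, 0, 0], -1], [[-0.109, 0.251, 0], [0, 0, 0], -1], [[-0.128, 0.295, 0], [0, 0, 0], -1], [[-0.147, 0.34, 0], [0, 0, 0], -1], [[-0.165, 0.382, 0], [0, 0, 0], -1], [[-0.18, 0.415, 0], [0, 0, 0], -1]])

```text
t: 7.3
eef_pos: [0.4954, -0.306, 0.2126]
tool_rot: [-3.107, -0.462, 0.0]
force: [0.2, 0.7, 0.4]
opening: 0.0003
finger_force: 0.0
```

Run:
```python
from h import *
togo([.495,-.323,.165])
a=eyes.read_camera("side")
x=cv2.resize(a[180:270,150:250],(400,360),interpolation=cv2.INTER_CUBIC)
o=cv2.imread("pics/side0.png")[...,::-1]
y=cv2.resize(o[180:270,150:250],(400,360),interpolation=cv2.INTER_CUBIC)
cv2.imwrite("pics/r2.png",np.hstack([y,x])[...,::-1])
print(blob(a,(198,226),"red"))
```

```text
t 7.3 pos [ 0.4954 -0.306   0.2126] F [0.2  0.72 0.44] open 0.0003 q [-0.75  0.46  1.36 -0.    1.33  0.52] tool shift [-0.0054  0.0162  0.0476]
[[0.957, 0.291, -0.0], [0.291, -0.957, 0.0], [-0.0, -0.0, -1.0]]
(array([198.60869565, 226.76086957]), array([ 6,  7,  8,  7, 46], dtype=int32))
```

View pics/r2.png

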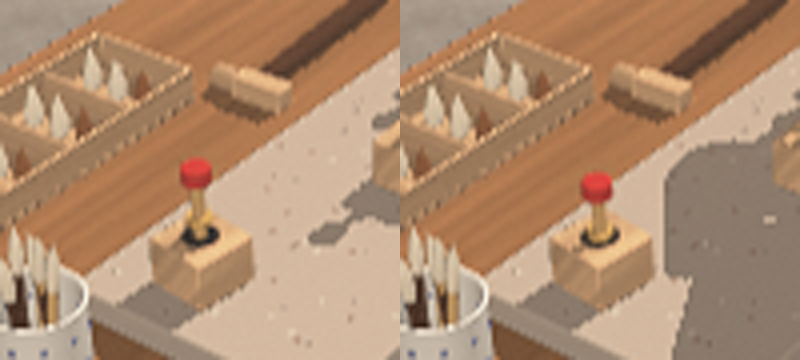

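Red is home: in the right-hand panel its collar sits on the ring, and the cap is about 3.6 px lower than before. Next is blue.

>>> drive_tool(rows=[[[-0.0055, 0.0165, 0.01], [0, 0, 0], -1], [[-0.0055, 0.0165, 0.035], [0, 0, 0], -1], [[-0.0055, 0.0165, 0.05], [0, 0, 0], -1], [[-0.0055, 0.0165, 0.053], [0, 0, 0], -1], [[-0.0055, 0.0165, 0.053], [0, 0, 0], -1]])

```text
t: 7.85
eef_pos: [0.496, -0.3205, 0.1594]
tool_rot: [-3.106, -0.466, 0.001]
force: [0.5, -0.6, -0.2]
opening: 0.0006
finger_force: 0.0
```

Run:
```python
from h import *
togo([.495,-.3235,.128])
a=eyes.read_camera("side");b=eyes.read_camera("top")
x=cv2.resize(a[120:210,263:363],(400,360),interpolation=cv2.INTER_CUBIC);y=cv2.resize(b[170:260,318:418],(400,360),interpolation=cv2.INTER_CUBIC)
cv2.imwrite("pics/b1.png",np.hstack([x,y])[...,::-1])
```

```text
t 7.85 pos [ 0.496  -0.3205  0.1594] F [ 0.49 -0.61 -0.17] open 0.0006 q [-0.77  0.52  1.4   0.    1.22  0.5 ] tool shift [-0.0018  0.0027  0.0314]
[[0.956, 0.293, -0.001], [0.293, -0.956, 0.001], [-0.0, -0.001, -1.0]]
```

View pics/b1.png

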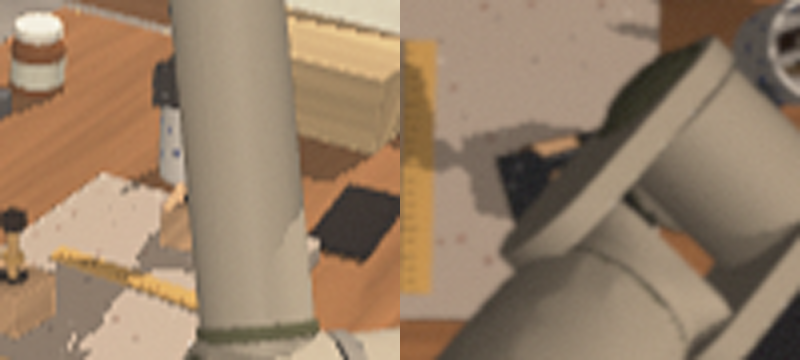

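The arm hides blue in both views, so I'll descend by force.

>>> drive_tool(rows=[[[-0.001, 0.002, 0.004], [0, 0, 0], -1], [[-0.001, 0.002, 0.008], [0, 0, 0], -1], [[-0.001, 0.002, 0.01], [0, 0, 0], -1], [[-0.001, 0.002, 0.012], [0, 0, 0], -1], [[-0.001, 0.002, 0.014], [0, 0, 0], -1], [[-0.001, 0.002, 0.016], [0, 0, 0], -1], [[-0.001, 0.002, 0.018], [0, 0, 0], -1], [[-0.001, 0.002, 0.02], [0, 0, 0], -1], [[-0.001, 0.002, 0.022], [0, 0, 0], -1], [[-0.001, 0.002, 0.024], [0, 0, 0], -1]])

```text
t: 8.95
eef_pos: [0.4955, -0.3232, 0.1356]
tool_rot: [3.107, 0.464, 0.0]
force: [-0.2, 0.4, 3.5]
opening: 0.0008
finger_force: 1.3
```

Contact, sliding at about 3 N. Home is at 0.128, and I'm aiming for about 0.1255.

>>> drive_tool(rows=[[[0, 0, 0.002], [0, 0, 0], -1], [[0, 0, 0.004], [0, 0, 0], -1], [[0, 0, 0.006], [0, 0, 0], -1], [[0, 0, 0.007], [0, 0, 0], -1], [[0, 0, 0.008], [0, 0, 0], -1], [[0, 0, 0.009], [0, 0, 0], -1], [[0, 0, 0.01], [0, 0, 0], -1], [[0, 0, 0.01], [0, 0, 0], -1], [[0, 0, 0.01], [0, 0, 0], -1]])

```text
t: 9.85
eef_pos: [0.4956, -0.3232, 0.1262]
tool_rot: [3.107, 0.464, 0.001]
force: [-1.2, 1.5, 5.2]
opening: 0.0007
finger_force: 3.4
```

>>> drive_tool(rows=[[[0, 0, 0.001], [0, 0, 0], -1], [[0, 0, 0.0015], [0, 0, 0], -1], [[0, 0, 0.0015], [0, 0, 0], -1], [[0, 0, 0.0015], [0, 0, 0], -1]])

```text
t: 10.25
eef_pos: [0.4956, -0.3232, 0.125]
tool_rot: [3.106, 0.465, 0.001]
force: [-2.0, 1.2, 8.6]
opening: 0.0003
finger_force: 4.3
```

>>> drive_tool(rows=[[[0, 0, -0.003], [0, 0, 0], -1], [[0, 0, -0.012], [0, 0, 0], -1], [[0, 0, -0.03], [0, 0, 0], -1], [[0, 0, -0.055], [0, 0, 0], -1], [[0, 0, -0.08], [0, 0, 0], -1], [[0.005, -0.015, -0.085], [0, 0, 0], -1], [[0.015, -0.046, -0.085], [0, 0, 0], -1], [[0.027, -0.083, -0.085], [0, 0, 0], -1], [[0.039, -0.12, -0.085], [0, 0, 0], -1], [[0.051, -0.157, -0.085], [0, 0, 0], -1]])

```text
t: 11.25
eef_pos: [0.4975, -0.1554, 0.2081]
tool_rot: [-3.106, -0.464, 0.002]
force: [-0.1, 0.8, -0.2]
opening: 0.0005
finger_force: 0.0
```

>>> drive_tool(rows=[[[0.012, -0.037, 0], [0, 0, 0], -1], [[0.025, -0.077, 0], [0, 0, 0], -1], [[0.038, -0.117, 0], [0, 0, 0], -1], [[0.051, -0.157, 0], [0, 0, 0], -1], [[0.063, -0.193, 0], [0, 0, 0], -1], [[0.073, -0.224, 0], [0, 0, 0], -1], [[0.079, -0.242, 0], [0, 0, 0], -1], [[0.079, -0.242, 0], [0, 0, 0], -1], [[0.079, -0.242, 0.02], [0, 0, 0], -1], [[0.079, -0.242, 0.034], [0, 0, 0], -1]])

```text
t: 12.25
eef_pos: [0.5022, 0.0963, 0.1738]
tool_rot: [-3.107, -0.464, 0.002]
force: [-0.0, -0.1, -1.1]
opening: 0.0004
finger_force: 0.0
```

Run:
```python
from h import *
togo([.5037,.0965,.144])
a=eyes.read_camera("side");b=eyes.read_camera("top")
x=cv2.resize(a[150:240,205:305],(400,360),interpolation=cv2.INTER_CUBIC);y=cv2.resize(a[120:210,263:363],(400,360),interpolation=cv2.INTER_CUBIC)
cv2.imwrite("pics/w1.png",np.hstack([x,y])[...,::-1])
print(blob(a,(313,159),"blue"))
```

```text
t 12.25 pos [0.5022 0.0963 0.1738] F [-0.03 -0.11 -1.11] open 0.0004 q [-0.04  0.34  1.63 -0.    1.17  1.23] tool shift [0.0016 0.0002 0.0298]
[[0.956, 0.292, -0.001], [0.292, -0.956, -0.0], [-0.001, -0.0, -1.0]]
(array([312.65384615, 160.34615385]), array([ 6,  8,  6,  6, 26], dtype=int32))
```

View pics/w1.png

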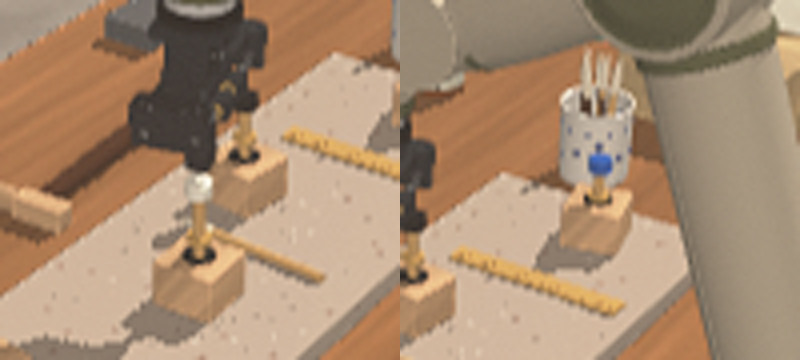

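Blue is down: its cap moved about 3.4 px and the collar is on the ring. The fingertip is above the white cap at (200,165) in the left crop. Pressing white.

>>> drive_tool(rows=[[[0.001, 0, 0.004], [0, 0, 0], -1], [[0.001, 0, 0.008], [0, 0, 0], -1], [[0.001, 0, 0.01], [0, 0, 0], -1], [[0.001, 0, 0.012], [0, 0, 0], -1], [[0.001, 0, 0.014], [0, 0, 0], -1], [[0.001, 0, 0.016], [0, 0, 0], -1], [[0.001, 0, 0.018], [0, 0, 0], -1], [[0.001, 0, 0.02], [0, 0, 0], -1], [[0.001, 0, 0.022], [0, 0, 0], -1], [[0.001, 0, 0.024], [0, 0, 0], -1]])

```text
t: 13.35
eef_pos: [0.5041, 0.0967, 0.1511]
tool_rot: [3.107, 0.465, 0.0]
force: [0.1, 0.4, 3.1]
opening: 0.0005
finger_force: 1.3
```

>>> drive_tool(rows=[[[0, 0, 0.002], [0, 0, 0], -1], [[0, 0, 0.004], [0, 0, 0], -1], [[0, 0, 0.005], [0, 0, 0], -1], [[0, 0, 0.006], [0, 0, 0], -1], [[0, 0, 0.007], [0, 0, 0], -1], [[0, 0, 0.007], [0, 0, 0], -1], [[0, 0, 0.007], [0, 0, 0], -1]])

```text
t: 14.05
eef_pos: [0.5041, 0.0967, 0.1444]
tool_rot: [3.107, 0.465, 0.0]
force: [-0.6, 0.5, 3.7]
opening: 0.0008
finger_force: 1.8
```

>>> drive_tool(rows=[[[0, 0, 0.001], [0, 0, 0], -1], [[0, 0, 0.002], [0, 0, 0], -1], [[0, 0, 0.003], [0, 0, 0], -1], [[0, 0, 0.0035], [0, 0, 0], -1], [[0, 0, 0.0035], [0, 0, 0], -1], [[0, 0, 0.0035], [0, 0, 0], -1]])

```text
t: 14.65
eef_pos: [0.5042, 0.0967, 0.1412]
tool_rot: [3.107, 0.465, 0.001]
force: [-0.8, -0.2, 9.0]
opening: 0.0005
finger_force: 4.1
```

>>> drive_tool(rows=[[[0, 0, -0.003], [0, 0, 0], -1], [[0, 0, -0.012], [0, 0, 0], -1], [[0, 0, -0.03], [0, 0, 0], -1], [[0, 0, -0.055], [0, 0, 0], -1], [[0, 0, -0.08], [0, 0, 0], -1], [[0, 0, -0.1], [0, 0, 0], -1], [[-0.03, 0.02, -0.12], [0, 0, 0], -1], [[-0.06, 0.045, -0.13], [0, 0, 0], -1], [[-0.09, 0.07, -0.13], [0, 0, 0], -1], [[-0.12, 0.09, -0.13], [0, 0, 0], -1]])

```text
t: 15.65
eef_pos: [0.4145, -0.0255, 0.2709]
tool_rot: [3.107, 0.465, 0.0]
force: [0.2, -1.0, 0.5]
opening: 0.0004
finger_force: 0.0
```

>>> drive_tool(rows=[[[0, 0, 0], [0, 0, 0], -1], [[0, 0, 0], [0, 0, 0], -1], [[0, 0, 0], [0, 0, 0], -1]])

```text
t: 15.95
eef_pos: [0.4159, -0.0239, 0.2707]
tool_rot: [-3.107, -0.465, 0.0]
force: [-0.5, 0.1, 0.7]
opening: 0.0003
finger_force: 0.0
```

Run:
```python
from h import *
togo([.5037,.0965,.144])
a=eyes.read_camera("side")
cv2.imwrite("pics/end.png",cv2.resize(a[110:290,150:390],(800,600),interpolation=cv2.INTER_CUBIC)[...,::-1])
for n,p,h in (("red",(.568,.328),106),("blue",(.4955,-.3235),98),("white",(.504,.0967),114)):
    e=proj("side",[*p,.03+h/1000-.008]); b=blob(a,e,n); print(n,"expected home",e.round(1),"seen",b and b[0].round(1), "px/mm",(e-proj("side",[*p,.031+h/1000-.008])).round(2))
```

```text
t 15.95 pos [ 0.4159 -0.0239  0.2707] F [-0.49  0.09  0.65] open 0.0003 q [-0.34  0.04  1.74  0.    1.36  0.93] tool shift [ 0.1192 -0.0893  0.1267]
[[0.956, 0.293, -0.0], [0.293, -0.956, 0.0], [-0.0, -0.0, -1.0]]
red expected home [198.7 227. ] seen [198.7 226.8] px/mm [0.02 0.24]
blue expected home [312.  161.3] seen [312.7 160.3] px/mm [-0.01  0.21]
white expected home [253.7 200.7] seen [254.1 199.9] px/mm [0.   0.23]
```

View pics/end.png

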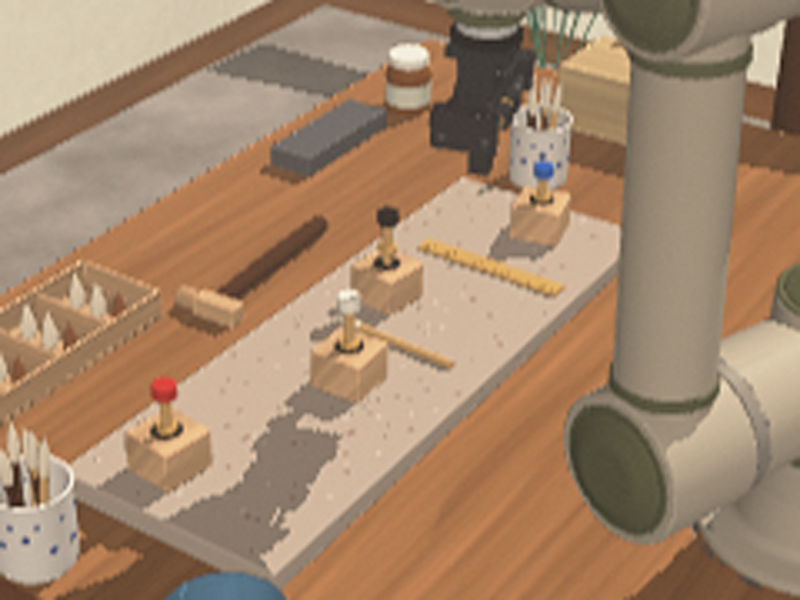

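All three caps sit low with their collars on the rings: red at (165,390), white at (348,302) and blue at (543,170). Black and the other things on the bench look unmoved, and the gripper is clear.

```bash
python3 -c "
from workcell import robot
print(robot.hand_in())"
```

```text
the job is handed in; nothing more can be done
None
```

I pressed the red, blue and white handles home in that order, each to a light 7.5–9 N at its stop, with the black handle left alone and the arm clear, and handed the job in at about 16 s; no verdict was returned.

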